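# Square a terracotta slab into the corner of the layout

### The arm

A 6-joint arm with a two-finger parallel gripper is mounted at the origin on the work surface. World frame = base frame: x ahead of the robot, y to its left, z up, the work surface at z = 0. Lengths are in m, angles in degrees, forces in N, time in s.
With the tool pointing down it reaches from about 0.35 to 0.875 m from the base axis. Payload 4.2 kg.
Tool frame: the origin (TCP) lies on the centre line of the jaws, within the pads' length; the fingertips stand 22 mm ahead of it and the grasp point (between the pads) lies 3 mm ahead of it (r.tcp_to_tips is the distance from the TCP to the fingertips, in m); z points along the fingers, y is the line along which they close (so a half turn about z gives the same grasp; the last joint's range is limited). The gripper opens to 87 mm and grips with 3 to 60 N. Pads are 19 mm wide; open, the fingers measure 117 mm over their backs; the gripper's body (75 mm by 190 mm) begins 51 mm behind the grasp point.
Start: joints at [-50.386, 22.042, 0.453, 0, -68.411, -14.817], TCP at [0.262, -0.567, 0.245] pointing down, gripper open.
Joint ranges: [-179.83, 179.83], [-69.29, 118.12], [-61.27, 80.66], [-181.25, 117.63], [-171.15, -9.14], [-177.46, 177.46]. Speed limits (degrees/s): [159.86, 159.86, 180, 180, 180, 180].

### API

Orientations are given as a 3x3 rotation matrix whose columns are the frame's x, y, z axes.
In Python, from station import r gives the robot as it stands.
- The arm moves only by the tool apply_moves, never from a script. Its argument "plan" is a list of rows, each an object with "grip": the opening, from 0 (shut) to 1 (fully open); "offset": the shift along the tool's x, y, z in cm, a list of three; "spin": the turn about the tool's z in rad. A call has 1 to 5 rows; each row is the pose to reach, as a shift and turn from the pose commanded when the call began, along the tool's axes at that moment; what a row does not reach only later rows make up. A row lasts 1/10 s, in which the tool goes at most 50 mm and 8.59 degrees, less where a joint would pass 70% of its speed; a pose out of reach is approached as far as the arm can. A call with a gripper value outside its range is refused whole. The fingers move at their own pace and stop on an object; the grip force is fixed at half the most. Time passes only in rows, so rows that repeat a pose let the fingers close. It gives the time, the measured TCP pose, the force, the opening and the grip force at its end, in the units of the state.
- r.sense(): the state, without advancing time (a new reading comes with each control period).
- r.capture(name): name is "side" or "top" or "wrist"; returns a dict with "img" (420x560x3 uint8, blue, green, red), "depth" (420x560 float32, m along the optical axis (not along the pixel's ray), 0 where there is no reading), "mtx" (3x3 intrinsics, pixels), "R" (3x3) and "t" (3): a world point X has camera coordinates R X + t. Camera axes: x right, y down, z forward; pixel columns grow to the right and rows downward; lengths in m; the calibration is good to about 2 mm. A picture is of the moment at which its call begins.
- r.finish_job(): hands the job in; it is judged then, once.
The state is a dict: "time_s": time; "joints": joint angles; "joint_velocities": joint speeds; "effort": joint torques, N m; "tcp_pos": TCP position; "ee_rot": TCP orientation; "wrist_force": force on the tool from outside, world axes, zero at the start; "moment": the same for the moment, N m; "gripper_width": opening from 0.0 (shut) to 1.0 (fully open); "gripper_force": force on a finger pad.
Only numpy, scipy, OpenCV 4.12 (cv2) and the standard library are available. Lean on these libraries where they do the work, as an engineer would, in place of code of your own. Each camera call takes 0.05 s, during which the arm holds its last target. There are 200 camera calls.

### The job

Without picking it up, push the square terracotta slab over the table with the fingertips: first until one side lies flat against the long wooden batten, well clear of the end block, and then along the batten until it also rests against the end block, snug in the corner. The slab stays flat on the table all the time, and the other things on the table are left where they are.

Things in the scene. Friction and masses are not known exactly. Their poses are not given: they have to be found in the camera images.
- slab: the square terracotta slab that is to be moved: 90 x 90 mm, 22 mm thick, about 0.35 kg, lying loose and flat on the table in front of the batten. Origin at the centre of its underside; z up, x and y square to its sides. The side facing the batten is at first up to 0.4 rad out of parallel with it
- batten: a straight wooden batten screwed to the table, 420 mm long, 25 mm wide, 18 mm high. Origin at the foot of the middle of its front face (the long face towards the robot, where the slab goes); x points away from the robot square to that face (the batten fills x = 0 to 25 mm), y runs along the batten to its left end
- end_block: a wooden block screwed to the table, square to the batten, at one end of its front face (left end or right end, it varies), 110 mm long towards the robot, 30 mm wide along the batten, 18 mm high. With the batten it makes an inside corner. Origin at the centre of its underside, 55 mm in front of the batten's face and 190 mm along the batten from its middle; axes parallel to the batten's
- bowl: a small steel bowl, 54 mm across and 26 mm high, standing in front of the batten near the end that has no end block (0.19 m along the batten from its middle); origin at the centre of its underside
- round_slab: a loose round terracotta slab, 64 mm across, 22 mm thick, lying to one side of the square slab; origin at the centre of its underside
- shard: a loose, roughly triangular broken piece of terracotta, about 65 x 65 mm, 20 mm thick, lying on the other side of the square slab; origin on its underside near its middle
- stone: a grey rounded stone 70 x 50 x 30 mm at the near right; origin at the centre of its underside
- spoon: a metal spoon 150 mm long lying just beyond the batten, along it; origin on its underside
- jar: a red paint jar 60 mm across, 75 mm high, at the far left; origin at the centre of its underside
- mug: a white mug 76 mm across, 85 mm high, at the far right; origin at the centre of its underside
- book: a thick closed book 120 x 170 x 25 mm lying flat at the left; origin at the centre of its underside
Mind the look-alikes: they are no part of the job. What is shaped like the slab but red or turquoise is not meant.

How it is judged (in metres and radians):
On the way, in this order (a step that is already met when the one before it is completed fails the run):
1. one side of the slab lies flat against the batten (gap under about 6 mm, within 0.1 rad) while still well short of the end block (x of slab in the frame of batten between -0.051 and -0.04 m and (angle between the x axis of slab and the x axis of batten, either way round below 0.1 rad or angle between the x axis of slab and the y axis of batten, either way round below 0.1 rad) and height (world z) of slab below 0.004 m and not (y of slab in the frame of end_block between -0.075 and 0.075 m)), for 0.1 s.
2. the slab has been slid along the batten until it rests against the end block (x of slab in the frame of batten between -0.051 and -0.04 m and (angle between the x axis of slab and the x axis of batten, either way round below 0.1 rad or angle between the x axis of slab and the y axis of batten, either way round below 0.1 rad) and height (world z) of slab below 0.004 m and y of slab in the frame of end_block between -0.064 and 0.064 m and horizontal distance between slab and batten below 0.16 m), for 0.2 s.
At the end, for the whole second after the job is handed in: The slab lies flat on the table in the inside corner: against the batten (centre within 48.5 mm of its face, sides within 0.05 rad of parallel) and against the end block (centre within 64 mm of the block's middle line, that is a gap under 4 mm), at rest (x of slab in the frame of batten between -0.0485 and -0.04 m and (angle between the x axis of slab and the x axis of batten, either way round below 0.05 rad or angle between the x axis of slab and the y axis of batten, either way round below 0.05 rad) and height (world z) of slab below 0.004 m and y of slab in the frame of end_block between -0.064 and 0.064 m and horizontal distance between slab and batten below 0.16 m and linear speed of slab below 0.01 m/s); the robot touches nothing.
It fails at once if the slab is lifted off the table or tipped (height (world z) of slab above 0.008 m or angle between slab's own z axis and vertical above 0.12 rad).
It fails at once if one of the other things (bowl, round slab, shard, stone, spoon, jar, mug, book) is moved by more than 15 mm (distance of any of bowl, round_slab, shard, stone, spoon, jar, mug, book from where it was at the start of the episode above 0.015 m).
It also fails if it takes over 45 s, if anything falls off the work surface, if the arm or the gripper's body presses on something with over 40 N, if the wrist force passes 120 N, or if a joint passes its speed limit or range.

## Working session

There is one attempt and no reset: what is moved stays moved. The work goes in short steps, Python scripts to look and compute and a tool call to move; the robot and the scene stay as the last step left them, time stands still between calls to the robot, and variables do not carry over. Pictures are saved under pics/ and viewed, at most 10 in all, crops included, and the job is handed in when it is done.

Besides the shell and the picture viewer there is one more tool, called after ">>>" as name(argument=value, ...) on one line, values as JSON. apply_moves: Moves the arm, as the interface text tells. Its arguments: {"type":"object","properties":{"plan":{"type":"array"}},"required":["plan"]}

```bash
mkdir -p pics; python3 - <<'E'
from station import r
import cv2,numpy as np
s=r.sense();print(s['time_s'],s['tcp_pos'],np.round(s['ee_rot'],3),r.tcp_to_tips)
c=r.capture('top');cv2.imwrite('pics/top0.png',c['img']);np.savez('top0.npz',**c)
print(c['mtx'],c['R'],c['t'])
E
```

```text
0.0 [ 0.26193212 -0.56684973  0.24346687] [[-0.908 -0.419 -0.001]
 [-0.419  0.908  0.002]
 [ 0.     0.002 -1.   ]] 0.022
[[537.35666294   0.         270.77506448]
 [  0.         537.35666294 212.96705243]
 [  0.           0.           1.        ]] [[-0.01831368 -0.99982649  0.00340642]
 [-0.99681443  0.01799379 -0.07769949]
 [ 0.07762472 -0.00481853 -0.99697101]] [0.00235612 0.58041967 1.40382453]
```

View pics/top0.png

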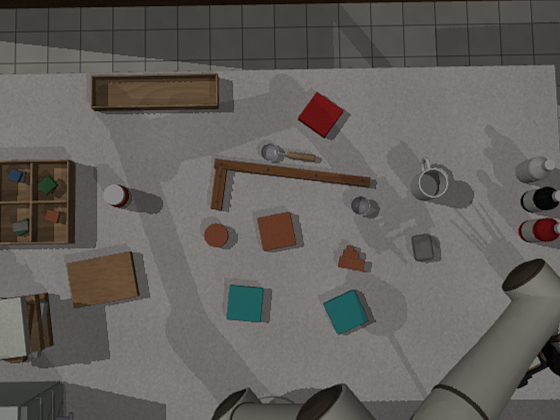

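Top view: slab at pixel (277,231), batten from (215,162) to (372,183), end block on the left at (219,187), round slab at (216,235), shard at (351,258) and bowl at (362,205). I'll measure these next.

```bash
cat > h.py <<'E'
from station import r
import cv2,numpy as np
def ray(c,px,z):
    px=np.atleast_2d(np.float64(px)); d=np.c_[px,np.ones(len(px))]@np.linalg.inv(c['mtx']).T@c['R']
    o=-c['R'].T@c['t']; return (o+d*((z-o[2])/d[:,2])[:,None])[:,:2]
def blobs(c,roi,lo,hi,amin=80,open_=0):
    x0,y0,x1,y1=roi; m=cv2.inRange(cv2.cvtColor(c['img'],cv2.COLOR_BGR2HSV),np.array(lo),np.array(hi))
    k=np.zeros_like(m);k[y0:y1,x0:x1]=m[y0:y1,x0:x1]
    if open_: k=cv2.morphologyEx(k,cv2.MORPH_OPEN,np.ones((open_,open_)))
    return [q for q in cv2.findContours(k,0,cv2.CHAIN_APPROX_NONE)[0] if cv2.contourArea(q)>amin],k
def rect(c,q,z):
    p=ray(c,q.reshape(-1,2),z).astype(np.float32); return cv2.minAreaRect(p*1000)
E
python3 - <<'E'
from h import *
c=dict(np.load('top0.npz'));hsv=cv2.cvtColor(c['img'],cv2.COLOR_BGR2HSV)
for p in [(277,231),(216,235),(351,260),(219,190),(280,170),(340,179),(300,230)]: print(p,hsv[p[1],p[0]])
for z,roi in [(.022,(195,200,380,290)),(.018,(200,150,380,215))]:
    qs,k=blobs(c,roi,(3,110,60),(16,255,255)) if z==.022 else blobs(c,roi,(3,90,30),(20,255,140))
    for q in qs: print(z,cv2.boundingRect(q),np.round(cv2.minAreaRect(ray(c,q.reshape(-1,2),z).astype(np.float32)*1000),1) if 0 else rect(c,q,z), np.round(cv2.boxPoints(rect(c,q,z))).tolist())
    cv2.imwrite(f'pics/m{z}.png',k)
E
```

```text
(277, 231) [  9 156 100]
(216, 235) [  9 159  98]
(351, 260) [  9 152  99]
(219, 190) [ 12 152  72]
(280, 170) [ 13 149  82]
(340, 179) [ 12 148  76]
(300, 230) [23 12 84]
0.022 (339, 246, 26, 25) ((458.7237548828125, -221.5013427734375), (64.99993896484375, 58.965423583984375), 77.67123413085938) [[423.0, -247.0], [481.0, -260.0], [494.0, -196.0], [437.0, -183.0]]
0.022 (204, 224, 24, 23) ((524.6265258789062, 139.0928955078125), (60.93096923828125, 58.20834732055664), 88.9620590209961) [[495.0, 109.0], [553.0, 108.0], [554.0, 169.0], [496.0, 170.0]]
0.022 (257, 212, 39, 39) ((532.2412719726562, -22.034202575683594), (87.84249877929688, 87.97528076171875), 10.304079055786133) [[481.0, 13.0], [497.0, -73.0], [583.0, -57.0], [568.0, 29.0]]
0.018 (211, 159, 159, 51) ((635.1088256835938, -59.03413391113281), (417.8354797363281, 133.58822631835938), 82.20649719238281) [[541.0, -257.0], [673.0, -275.0], [730.0, 139.0], [597.0, 157.0]]
0.018 (288, 152, 27, 9) ((732.087158203125, -92.24469757080078), (71.43050384521484, 16.803068161010742), 82.57109832763672) [[719.0, -127.0], [736.0, -129.0], [745.0, -58.0], [728.0, -56.0]]
```

```bash
cat >> h.py <<'E'
O=np.array([.6772,-.0648]);a=np.radians(-7.8);B=np.array([[np.cos(a),-np.sin(a)],[np.sin(a),np.cos(a)]])
def go(bx,by,z,yaw=0):
    "offset (cm) and spin (rad) to batten-frame mm (bx,by), TCP height z mm, tool y turned yaw deg from batten y"
    s=r.sense();E=np.array(s['ee_rot']);w=O+B@np.array([bx,by])/1000
    d=E.T@(np.r_[w,z/1000]-s['tcp_pos']);cur=np.arctan2(E[1,1],E[0,1])
    sp=-(np.pi/2+a+np.radians(yaw)-cur);sp=(sp+np.pi)%(2*np.pi)-np.pi
    print('off',np.round(d*100,2),'spin',round(sp,3),'t',s['time_s'],'J6',round(s['joints'][5],1),'batten pos',np.round(B.T@(np.array(s['tcp_pos'][:2])-O)*1000,1),'z',round(s['tcp_pos'][2]*1000,1),'F',np.round(s['wrist_force'],1))
E
python3 -c "
from h import *
go(-235,22,243,0)"
```

```text
off [-40.14  42.68   0.14] spin 0.569 t 0.05 J6 -14.8 batten pos [-343.3 -553.8] z 243.5 F [ 0.5  1.1 -0.1]
```

>>> apply_moves(plan=[{"grip":0.55,"offset":[-40,42.7,0],"spin":0.569},{"grip":0.55,"offset":[-40,42.7,0],"spin":0.569},{"grip":0.55,"offset":[-40,42.7,0],"spin":0.569},{"grip":0.55,"offset":[-40,42.7,0],"spin":0.569},{"grip":0.55,"offset":[-40,42.7,0],"spin":0.569}])

```text
time_s: 0.55
tcp_pos: [0.3376, -0.3395, 0.2441]
ee_rot: [[-0.99, 0.139, -0.001], [0.139, 0.99, 0.001], [0.001, 0.0, -1.0]]
wrist_force: [0.7, -0.2, -0.2]
gripper_width: 0.635
gripper_force: 0.0
```

```bash
python3 -c "
from h import *
go(-235,22,243,0)"
```

```text
off [-6.3  34.05  0.12] spin -0.004 t 0.55 J6 -72.3 batten pos [-299.2 -318.3] z 244.1 F [ 0.7 -0.2 -0.2]
```

>>> apply_moves(plan=[{"grip":0.55,"offset":[-6.3,34,0],"spin":0},{"grip":0.55,"offset":[-6.3,34,0],"spin":0},{"grip":0.55,"offset":[-6.3,34,0],"spin":0},{"grip":0.55,"offset":[-6.3,34,0],"spin":0},{"grip":0.55,"offset":[-6.3,34,0],"spin":0}])

```text
time_s: 1.05
tcp_pos: [0.4159, -0.1018, 0.2445]
ee_rot: [[-0.991, 0.136, -0.0], [0.136, 0.991, 0.0], [0.0, 0.0, -1.0]]
wrist_force: [0.1, -0.2, -0.6]
gripper_width: 0.552
gripper_force: 0.0
```

```bash
python3 -c "
from h import *
go(-235,22,120,0)"
```

```text
off [-1.89  9.42 12.45] spin -0.0 t 1.05 J6 -105.9 batten pos [-253.8  -72.2] z 244.5 F [ 0.1 -0.2 -0.6]
```

>>> apply_moves(plan=[{"grip":0.55,"offset":[-1.9,9.4,8],"spin":0},{"grip":0.55,"offset":[-1.9,9.4,12.5],"spin":0},{"grip":0.55,"offset":[-1.9,9.4,12.5],"spin":0},{"grip":0.55,"offset":[-1.9,9.4,12.5],"spin":0},{"grip":0.55,"offset":[-1.9,9.4,12.5],"spin":0}])

```text
time_s: 1.55
tcp_pos: [0.4469, -0.0131, 0.1183]
ee_rot: [[-0.991, 0.134, -0.004], [0.134, 0.991, -0.002], [0.004, -0.002, -1.0]]
wrist_force: [0.2, -0.0, 0.2]
gripper_width: 0.55
gripper_force: 0.0
```

```bash
python3 -c "
from h import *
go(-235,22,30,0)
c=r.capture('wrist');cv2.imwrite('pics/w1.png',c['img'])"
```

```text
off [-0.06  0.22  8.83] spin 0.002 t 1.55 J6 -117.0 batten pos [-235.2   20. ] z 118.3 F [ 0.2 -0.   0.2]
```

View pics/w1.png

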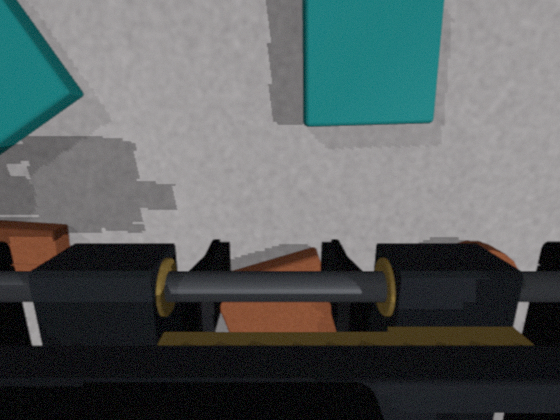

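The wrist view shows the slab between the fingers at the bottom centre, its near corner around (315,250), with turquoise slabs well behind. I'll lower the fingers and push.

>>> apply_moves(plan=[{"grip":0.55,"offset":[0,0.2,4.4],"spin":0},{"grip":0.55,"offset":[0,0.2,8],"spin":0},{"grip":0.55,"offset":[0,0.2,8.8],"spin":0},{"grip":0.55,"offset":[0,0.2,8.8],"spin":0}])

```text
time_s: 2.0
tcp_pos: [0.4483, -0.012, 0.0322]
ee_rot: [[-0.991, 0.137, -0.0], [0.137, 0.991, -0.0], [0.0, -0.0, -1.0]]
wrist_force: [0.2, -0.9, -0.2]
gripper_width: 0.55
gripper_force: 0.0
```

```bash
python3 -c "
from h import *
go(-150,22,30,0)"
```

```text
off [-8.39  0.08  0.22] spin -0.001 t 2.0 J6 -117.2 batten pos [-233.9   21.2] z 32.2 F [ 0.2 -0.9 -0.2]
```

>>> apply_moves(plan=[{"grip":0.55,"offset":[-1.5,0,0.2],"spin":0},{"grip":0.55,"offset":[-3,0,0.2],"spin":0},{"grip":0.55,"offset":[-4,0,0.2],"spin":0},{"grip":0.55,"offset":[-5,0,0.2],"spin":0},{"grip":0.55,"offset":[-6,0,0.2],"spin":0}])

```text
time_s: 2.5
tcp_pos: [0.5081, -0.0195, 0.0308]
ee_rot: [[-0.991, 0.136, 0.001], [0.136, 0.991, 0.0], [-0.001, 0.001, -1.0]]
wrist_force: [-2.3, 1.1, 1.2]
gripper_width: 0.553
gripper_force: 1.1
```

>>> apply_moves(plan=[{"grip":0.55,"offset":[-1,0,0],"spin":0},{"grip":0.55,"offset":[-2,0,0],"spin":0},{"grip":0.55,"offset":[-3,0,0],"spin":0},{"grip":0.55,"offset":[-4,0,0],"spin":0},{"grip":0.55,"offset":[-5,0,0],"spin":0}])

```text
time_s: 3.0
tcp_pos: [0.5574, -0.0265, 0.0296]
ee_rot: [[-0.991, 0.136, -0.001], [0.136, 0.991, -0.0], [0.001, -0.0, -1.0]]
wrist_force: [-4.2, 1.1, 2.9]
gripper_width: 0.549
gripper_force: 2.0
```

```bash
python3 -c "
from h import *
go(-100,22,30,0)
c=r.capture('top');cv2.imwrite('pics/t2.png',c['img'][140:300,180:400].repeat(3,0).repeat(3,1))"
```

```text
off [-2.39  0.03 -0.05] spin -0.0 t 3.0 J6 -111.7 batten pos [-123.9   21.7] z 29.6 F [-4.2  1.1  2.9]
```

View pics/t2.png

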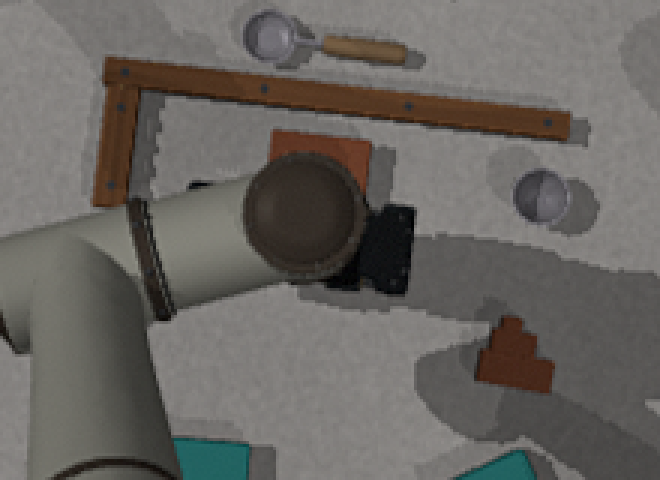

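The slab (crop 272–372, 130–190) is now parallel to the batten, about 25 mm short of it. I'll push on more slowly.

>>> apply_moves(plan=[{"grip":0.55,"offset":[-0.8,0,0],"spin":0},{"grip":0.55,"offset":[-1.5,0,0],"spin":0},{"grip":0.55,"offset":[-1.9,0,0],"spin":0},{"grip":0.55,"offset":[-2.2,0,0],"spin":0},{"grip":0.55,"offset":[-2.4,0,0],"spin":0}])

```text
time_s: 3.55
tcp_pos: [0.5796, -0.0294, 0.0295]
ee_rot: [[-0.991, 0.136, -0.003], [0.136, 0.991, 0.0], [0.003, -0.0, -1.0]]
wrist_force: [-7.0, 4.1, 5.7]
gripper_width: 0.549
gripper_force: 4.0
```

>>> apply_moves(plan=[{"grip":0.55,"offset":[-0.1,0,0],"spin":0},{"grip":0.55,"offset":[-0.2,0,0],"spin":0},{"grip":0.55,"offset":[-0.3,0,0],"spin":0},{"grip":0.55,"offset":[-0.3,0,0],"spin":0}])

```text
time_s: 3.95
tcp_pos: [0.5797, -0.0294, 0.0295]
ee_rot: [[-0.991, 0.136, -0.008], [0.136, 0.991, 0.0], [0.008, -0.001, -1.0]]
wrist_force: [-10.2, 5.1, 7.7]
gripper_width: 0.554
gripper_force: 5.7
```

The push is stalled against the batten (force rising, no motion). Backing off, rising and moving out of the way to look.

>>> apply_moves(plan=[{"grip":0.55,"offset":[1.5,0,0],"spin":0},{"grip":0.55,"offset":[3.5,0,0],"spin":0},{"grip":0.55,"offset":[3.5,-3,-5],"spin":0},{"grip":0.55,"offset":[3.5,-6,-9],"spin":-0.15},{"grip":0.55,"offset":[3.5,-11,-9],"spin":-0.3}])

```text
time_s: 4.45
tcp_pos: [0.5405, -0.1245, 0.1246]
ee_rot: [[-0.987, -0.161, 0.015], [-0.161, 0.987, -0.001], [-0.014, -0.003, -1.0]]
wrist_force: [1.6, 0.7, 0.4]
gripper_width: 0.548
gripper_force: 0.0
```

>>> apply_moves(plan=[{"grip":0.5,"offset":[0,-5,0],"spin":-0.15},{"grip":0.5,"offset":[0,-9,0],"spin":-0.3},{"grip":0.5,"offset":[0,-9,0],"spin":-0.45},{"grip":0.5,"offset":[0,-9,0],"spin":-0.6},{"grip":0.5,"offset":[0,-9,0],"spin":-0.75}])

```text
time_s: 4.95
tcp_pos: [0.5501, -0.2145, 0.1188]
ee_rot: [[-0.633, -0.774, 0.003], [-0.774, 0.633, -0.001], [-0.001, -0.003, -1.0]]
wrist_force: [0.1, 0.1, 0.5]
gripper_width: 0.496
gripper_force: 0.0
```

```bash
python3 -c "
from h import *
go(-48,-60,119,90)
c=r.capture('top');cv2.imwrite('pics/t3.png',c['img'][140:300,180:400].repeat(3,0).repeat(3,1))
qs,k=blobs(c,(195,165,380,290),(3,110,86),(16,255,255))
for q in qs:
    t=rect(c,q,.022);print(t,(B.T@(np.array(t[0])/1000-O)*1000).round(1))"
```

```text
off [-1.201e+01  5.900e-01 -1.000e-02] spin -0.549 t 4.95 J6 -33.7 batten pos [-105.7 -165.6] z 118.8 F [0.1 0.1 0.5]
((452.87713623046875, -219.94297790527344), (64.12071228027344, 45.7176513671875), 78.67515563964844) [-201.2 -184.2]
((524.6046142578125, 137.83978271484375), (58.29471969604492, 58.206886291503906), 88.96246337890625) [-178.7  180.1]
((670.5909423828125, -57.002315521240234), (92.8285140991211, 17.254695892333984), 84.85897064208984) [-7.6  6.8]
((700.5482788085938, 42.47441101074219), (85.55250549316406, 18.88731575012207), 88.98098754882812) [  8.6 109.5]
```

View pics/t3.png

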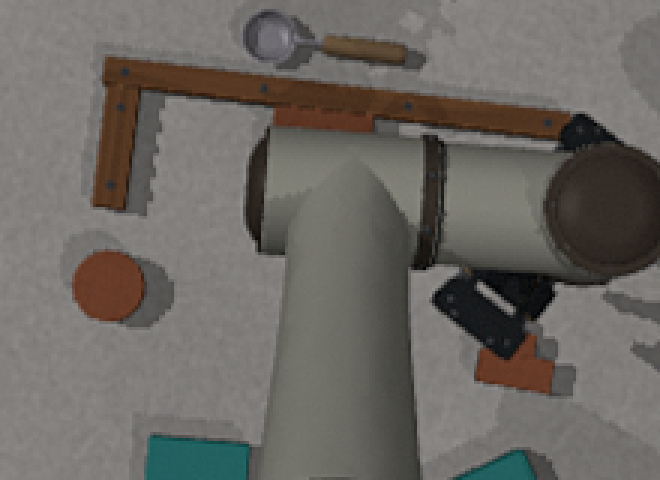

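The slab (crop x 274–374) lies against the batten, with its centre at about y = 7 mm in the batten frame. I'll go to its right side.

```bash
python3 -c "
from h import *
go(-48,-70,119,90)"
```

```text
off [-1.113e+01  1.000e-02  0.000e+00] spin -0.544 t 5.0 J6 -33.5 batten pos [-105.6 -165.3] z 118.9 F [ 0.3 -0.2  0.2]
```

>>> apply_moves(plan=[{"grip":0.5,"offset":[-4,0,0],"spin":-0.14},{"grip":0.5,"offset":[-8,0,0],"spin":-0.28},{"grip":0.5,"offset":[-11.1,0,0],"spin":-0.42},{"grip":0.5,"offset":[-11.1,0,0],"spin":-0.544},{"grip":0.5,"offset":[-11.1,0,0],"spin":-0.544}])

```text
time_s: 5.5
tcp_pos: [0.6209, -0.1269, 0.1185]
ee_rot: [[-0.146, -0.989, 0.002], [-0.989, 0.146, -0.0], [-0.0, -0.002, -1.0]]
wrist_force: [0.1, 0.9, -0.0]
gripper_width: 0.502
gripper_force: 0.0
```

```bash
python3 -c "
from h import *
go(-48,-70,30,90)
c=r.capture('wrist');cv2.imwrite('pics/w4.png',c['img'])"
```

```text
off [0.08 0.08 8.85] spin -0.011 t 5.5 J6 -11.5 batten pos [-47.3 -69.2] z 118.5 F [ 0.1  0.9 -0. ]
```

View pics/w4.png

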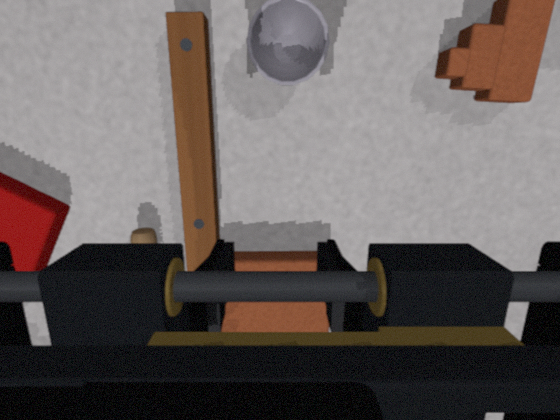

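The slab's right face is at row ~250 between the fingers, with the batten on the left (170–215) and the bowl clear at the top. I'll check the clearance before descending.

```bash
python3 -c "
from h import *
c=r.capture('wrist')
f=lambda p,z:(B.T@((ray(c,p,z)-O).T)*1000).T.round(1)
print(f([(245,251),(310,251)],0),f([(245,262),(310,262)],.022),f([(208,120),(215,220)],.018),c['img'][240:275:3,280].tolist())"
```

```text
[[-20.7 -35.2]
 [-75.2 -34.4]] [[-22.7 -35.1]
 [-73.  -34.4]] [[  -0.4 -141.6]
 [  -0.8  -68.2]] [[125, 124, 127], [122, 124, 124], [122, 120, 123], [115, 115, 119], [53, 60, 79], [26, 42, 73], [26, 40, 75], [43, 58, 103], [58, 84, 140], [55, 83, 138], [60, 85, 138], [47, 41, 43]]
```

>>> apply_moves(plan=[{"grip":0.5,"offset":[0.1,0.1,4.5],"spin":-0.01},{"grip":0.5,"offset":[0.1,0.1,8],"spin":-0.01},{"grip":0.5,"offset":[0.1,0.1,8.8],"spin":-0.01},{"grip":0.5,"offset":[0.1,0.1,8.8],"spin":-0.01}])

```text
time_s: 6.0
tcp_pos: [0.6179, -0.1295, 0.0295]
ee_rot: [[-0.138, -0.99, -0.003], [-0.99, 0.138, -0.0], [0.001, 0.002, -1.0]]
wrist_force: [-0.2, -0.3, 0.6]
gripper_width: 0.501
gripper_force: 0.0
```

```bash
python3 -c "
from h import *
go(-47,76,30,90)"
```

```text
off [-14.81  -0.27  -0.06] spin -0.002 t 6.0 J6 -10.8 batten pos [-50.  -72.1] z 29.5 F [-0.2 -0.3  0.6]
```

>>> apply_moves(plan=[{"grip":0.5,"offset":[-1.5,-0.1,0],"spin":0},{"grip":0.5,"offset":[-2.8,-0.1,0],"spin":0},{"grip":0.5,"offset":[-4,-0.1,0],"spin":0},{"grip":0.5,"offset":[-5.2,-0.2,0],"spin":0},{"grip":0.5,"offset":[-6.4,-0.2,0],"spin":0}])

```text
time_s: 6.5
tcp_pos: [0.6301, -0.0647, 0.0317]
ee_rot: [[-0.135, -0.991, 0.002], [-0.991, 0.135, -0.0], [0.0, -0.002, -1.0]]
wrist_force: [0.4, -4.9, 3.9]
gripper_width: 0.5
gripper_force: 2.0
```

>>> apply_moves(plan=[{"grip":0.5,"offset":[-1.2,0,0],"spin":0},{"grip":0.5,"offset":[-2.4,0,0],"spin":0},{"grip":0.5,"offset":[-3.6,-0.1,0],"spin":0},{"grip":0.5,"offset":[-4.8,-0.1,0],"spin":0},{"grip":0.5,"offset":[-6,-0.1,0],"spin":0}])

```text
time_s: 7.0
tcp_pos: [0.6385, -0.0054, 0.0304]
ee_rot: [[-0.136, -0.991, -0.0], [-0.991, 0.136, -0.0], [0.0, 0.0, -1.0]]
wrist_force: [-0.4, -4.1, 3.8]
gripper_width: 0.5
gripper_force: 2.0
```

```bash
python3 -c "
from h import *
go(-47,76,30,90)
c=r.capture('top');cv2.imwrite('pics/t5.png',c['img'][140:300,180:400].repeat(3,0).repeat(3,1))"
```

```text
off [-2.24  0.06  0.04] spin -0.0 t 7.0 J6 -21.8 batten pos [-46.4  53.6] z 30.4 F [-0.4 -4.1  3.8]
```

View pics/t5.png

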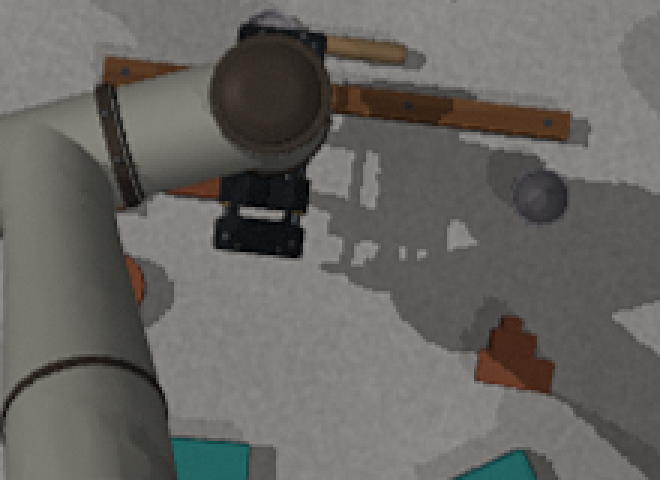

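The slab (crop ~165–220, 185–200) is near the block, with the gripper to its right and everything else undisturbed. Now the last ~22 mm, with a light press.

>>> apply_moves(plan=[{"grip":0.5,"offset":[-0.8,0,0],"spin":0},{"grip":0.5,"offset":[-1.5,0,0],"spin":0},{"grip":0.5,"offset":[-2,0,0],"spin":0},{"grip":0.5,"offset":[-2.3,0,0],"spin":0},{"grip":0.5,"offset":[-2.5,0,0],"spin":0}])

```text
time_s: 7.55
tcp_pos: [0.6409, 0.0162, 0.0302]
ee_rot: [[-0.137, -0.991, -0.003], [-0.991, 0.137, -0.003], [0.004, 0.003, -1.0]]
wrist_force: [1.3, -15.9, 1.2]
gripper_width: 0.5
gripper_force: 7.6
```

```bash
python3 -c "
from h import *
go(-47,76,30,90)"
```

```text
off [-0.06  0.01  0.02] spin -0.001 t 7.55 J6 -23.9 batten pos [-46.9  75.4] z 30.2 F [  1.3 -15.9   1.2]
```

The slab is stalled against the block at the predicted spot with 16 N. Retreat and look.

>>> apply_moves(plan=[{"grip":0.5,"offset":[1.5,0,0],"spin":0},{"grip":0.5,"offset":[3.5,0,0],"spin":0},{"grip":0.5,"offset":[5,0,-4.5],"spin":0},{"grip":0.5,"offset":[8,0,-8.5],"spin":0},{"grip":0.5,"offset":[12.5,0,-9],"spin":0}])

```text
time_s: 8.05
tcp_pos: [0.6289, -0.105, 0.1265]
ee_rot: [[-0.132, -0.991, 0.013], [-0.991, 0.132, 0.0], [-0.002, -0.013, -1.0]]
wrist_force: [0.5, -0.4, -0.5]
gripper_width: 0.499
gripper_force: 0.0
```

>>> apply_moves(plan=[{"grip":0.5,"offset":[5,2,0],"spin":0},{"grip":0.5,"offset":[10,4,0],"spin":0},{"grip":0.5,"offset":[14,6,0],"spin":0},{"grip":0.5,"offset":[14,6,0],"spin":0}])

```text
time_s: 8.45
tcp_pos: [0.5428, -0.2395, 0.1202]
ee_rot: [[-0.143, -0.99, -0.001], [-0.99, 0.143, 0.001], [-0.001, 0.001, -1.0]]
wrist_force: [0.1, 0.4, 0.1]
gripper_width: 0.5
gripper_force: 0.0
```

```bash
python3 -c "
from h import *
go(-130,130,119,0)
c=r.capture('top');cv2.imwrite('pics/t6.png',c['img'][140:300,180:400].repeat(3,0).repeat(3,1))
c=r.capture('side');cv2.imwrite('pics/s6.png',c['img']);np.savez('side6.npz',**c)"
```

```text
off [-32.12   2.28   0.16] spin 1.564 t 8.45 J6 0.1 batten pos [-109.5 -191.4] z 120.2 F [0.1 0.4 0.1]
```

View pics/t6.png

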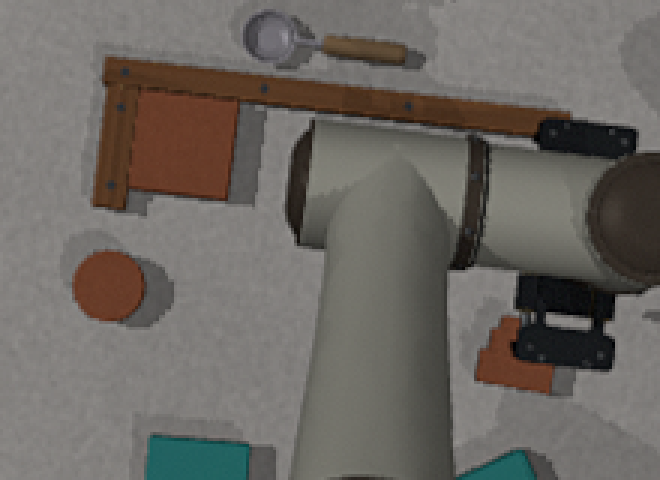

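View pics/s6.png

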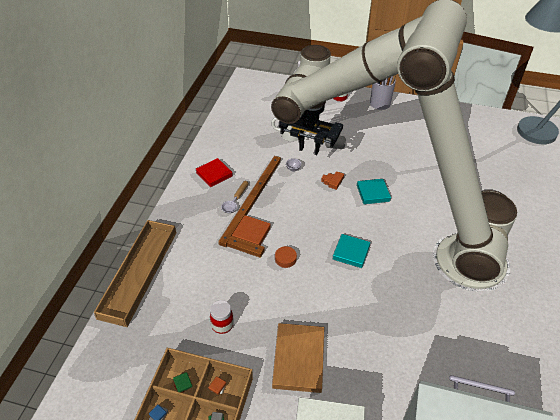

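Both views show the slab snug in the corner (top crop 130–240, 90–200), with no gap visible. I'll check the number from its two free edges.

```bash
python3 - <<'E'
from h import *
c=r.capture('top')
qs,k=blobs(c,(205,155,285,212),(3,90,40),(20,255,255))
q=max(qs,key=cv2.contourArea).reshape(-1,2)
p=(B.T@((ray(c,q,.022)-O).T)*1000).T
n=p[(p[:,1]>92)&(p[:,1]<165)&(p[:,0]<-70)];e=p[(p[:,0]>-80)&(p[:,0]<-12)&(p[:,1]<110)]
for s,i in((n,1),(e,0)):
    f=np.polyfit(s[:,i],s[:,1-i],1);print('slope',f[0].round(3),'mid',np.median(s[:,1-i]).round(1),len(s))
E
```

```text
slope 0.002 mid -89.9 28
slope 0.004 mid 86.8 25
```

```bash
python3 -c "
from station import r
print(r.finish_job())"
```

```text
the job is handed in; nothing more can be done
None
```

The slab was pushed flat against the batten, then slid along it into the corner with the end block; the last measurement showed about a 1 mm gap at the batten and under 1 mm at the block, nothing else looked displaced, and the job is handed in, but no verdict came back.

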